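# Probe the canister's base plate and lock the depth gauge

### The job

Find how deep the base plate sits in the steel canister: hold the depth gauge by its grip bar and lower the probe gently (never more than about 20 N on the plate) until its foot rests on the plate. Keep it resting there while you turn the bar a quarter turn clockwise, seen from above, to its stop, which locks the slide at that height, then let go. Leave the flask, bottle and beaker standing where they are.

Things in the scene. Friction and masses are not known exactly. Their poses are not given: they have to be found in the camera images.
- stand: fixed stand of the depth gauge. Origin: on the bench straight under the probe's axis; z up. Grey foot 180 x 125 x 15 mm (x from -115 to 65 mm), square column at x = -85 mm, level arm at height 115 to 137 mm from it to a dark round boss (42 mm wide, top at 141 mm) on the axis, in which the vertical rod slides. Only the rod and its grip bar stand higher than 141 mm
- canister_rim (a point): centre of the mouth, at rim height (75 mm), of the open steel canister clamped on the stand under the boss, on the same axis: 100 mm outside, 94 mm inside. The base plate inside, a flat aluminium disc that fills the bore, lies 18 to 50 mm below this rim; its level differs each time and is not measured
- probe_foot (a point): centre of the underside of the probe's round rubber foot (18 mm across) at the rod's lower end; it starts above the canister's mouth. The rubber yields about 1 mm when pressed
- grip_bar (a point): centre of the steel grip bar on top of the rod, 147 mm straight above probe_foot. The bar is level, 60 mm long along its own x axis, 13 mm thick along y, 26 mm tall; grip it across the thickness from above. It rises and falls with the rod and turns with joint twist (its x axis turns with it)
- probe (a joint): how far the probe has been lowered from its top stop, 0 to 0.080 m. It moves straight up and down; the moving parts weigh 0.25 kg and the slide's drag is about 3.5 N, so it stays where it is left (a hand at rest may feel anything from 6 N down-pull to 1 N up-push); about 1 N of push lowers it, 6 N of pull lifts it, and push beyond 1 N while lowering is contact
- twist (a joint): turn of the grip bar in rad about the vertical axis, growing clockwise seen from above: starts slack between 0 and 0.3 (unlocked), stop at 1.5. From about 0.75 the clamp tightens and needs a firm grip (up to about 0.4 N m); from 1.3 to 1.5 the slide is locked and the bar stays there by itself
- flask: loose plain conical glass flask, 76 mm wide at the bottom, 102 mm tall, a bystander; origin at the centre of its underside
- bottle: loose white bottle with blue cap, 60 mm wide, 130 mm tall, a bystander; origin at the centre of its underside
- beaker: loose open steel beaker, 74 mm wide, 85 mm tall, a bystander; origin at the centre of its underside
Things that resemble listed ones, but are neither listed nor needed, are in the scene too. What is shaped like the stand but green or pink is not meant.

How it is judged:
By the outcome, as a careful person would: the job done as asked, in the order asked, and still so for the second after the job is handed in, with the robot touching nothing.
It also fails if it takes over 48 s, if anything falls off the work surface, if the arm or the gripper's body presses on something with over 40 N, if the wrist force passes 120 N, or if a joint passes its speed limit or range.

### The arm

A 6-joint arm with a two-finger parallel gripper is mounted at the origin on the work surface. World frame = base frame: x ahead of the robot, y to its left, z up, the work surface at z = 0. Lengths are in m, angles in rad, forces in N, time in s.
With the tool pointing down it reaches from about 0.25 to 0.725 m from the base axis. Payload 4 kg.
Tool frame: the origin (TCP) lies midway between the tips of the shut fingers; the grasp point (between the pads) lies 19 mm behind it; z points along the fingers, y is the line along which they close (so a half turn about z gives the same grasp; the last joint's range is limited). The gripper opens to 85 mm and grips with 20 to 120 N. Pads are 22 mm wide; open, the fingers measure 114 mm over their backs; the gripper's body (76 mm by 85 mm) begins 54 mm behind the grasp point. The pads swing forward as they close: fully open they stand 13 mm farther back than shut.
Start: joints at [1.221, 0.241, 0.005, 1.335, 0, 1.571], TCP at [0.171, 0.47, 0.205] pointing down, gripper open.
Joint ranges: [-2.72, 2.72], [-1.05, 1.87], [-1.09, 1.28], [-1.99, 2.15], [-1.42, 1.44], [-3.14, 3.14]. Speed limits (rad/s): [2.79, 2.79, 3.14, 3.14, 3.14, 3.14].

### API

Orientations are given as [roll, pitch, yaw] about the fixed x, y, z axes, in that order (R = Rz(yaw) Ry(pitch) Rx(roll)).
In Python, from bench import manip gives the robot as it stands.
- The arm moves only by the tool servo_tool, never from a script. Its argument "moves" is a list of rows, each an object with "fingers": the closure, from -1 (fully open) to 1 (shut), so that 0 is half open; "delta_pos": the shift along the world's x, y, z in m, a list of three; "turn": the turn about the world's z in rad. A call has exactly 10 rows; each row is the pose to reach, as a shift and turn from the pose commanded when the call began; what a row does not reach only later rows make up. A row lasts 1/10 s, in which the tool goes at most 50 mm and 8.59 degrees, less where a joint would pass 70% of its speed; a pose out of reach is approached as far as the arm can. A call with a gripper value outside its range is refused whole. The fingers move at their own pace and stop on an object; the grip force is fixed at half the most. Time passes only in rows, so rows that repeat a pose let the fingers close, or fill a call up. It gives the time, the measured TCP pose, the force, the opening and the grip force at its end, in the units of the state.
- manip.get_state(): the state, without advancing time (a new reading comes with each control period).
- manip.read_camera(name): name is "scene" or "top"; returns a dict with "frame" (420x560x3 uint8, red, green, blue), "fovy" (degrees; the focal length in pixels is half the picture's height over the tangent of half this angle, whatever the lens; pixels are square), "cx", "cy" (the principal point, pixels), "world_from_camera" (4x4, takes a point from camera to world coordinates). Camera axes: x right, y up, looking along -z (the intrinsics and any distortion apply to the point x, -y, -z); pixel columns grow to the right and rows downward; lengths in m; the calibration is good to about 2 mm. A picture is of the moment at which its call begins. There is no depth.
- manip.job_done(): hands the job in; it is judged then, once.
The state is a dict: "time": time; "q": joint angles; "dq": joint speeds; "tau": joint torques, N m; "tool_pos": TCP position; "tool_rot": TCP orientation; "ft_force": force on the tool from outside, world axes, zero at the start; "wrist_torque": the same for the moment, N m; "finger_gap": finger opening in m; "gripper_force": force on a finger pad.
Only numpy, scipy, OpenCV 4.12 (cv2) and the standard library are available. Lean on these libraries where they do the work, as an engineer would, in place of code of your own. Each camera call takes 0.05 s, during which the arm holds its last target. There are 200 camera calls.

## Working session

There is one attempt and no reset: what is moved stays moved. The work goes in short steps, Python scripts to look and compute and a tool call to move; the robot and the scene stay as the last step left them, time stands still between calls to the robot, and variables do not carry over. Pictures are saved under pics/ and viewed, at most 10 in all, crops included, and the job is handed in when it is done.

Besides the shell and the picture viewer there is one more tool, called after ">>>" as name([rows], argument=value, ...), one row to a line, values as JSON. servo_tool: Moves the arm, as the interface text tells. Its arguments: {"type":"object","properties":{"moves":{"type":"array","items":{"type":"object","properties":{"fingers":{"type":"number"},"delta_pos":{"type":"array","items":{"type":"number"}},"turn":{"type":"number"}}}}},"required":["moves"]}

```bash
mkdir -p pics; ls; cat > h.py <<'E'
import numpy as np, cv2
from bench import manip
def cam(n):
    c=manip.read_camera(n); return c
def fpx(c): return c["frame"].shape[0]/2/np.tan(np.radians(c["fovy"])/2)
def ray(c,u,v):
    f=fpx(c); T=np.array(c["world_from_camera"])
    p=np.array([u,v],float)
    d=T[:3,:3]@np.array([(p[0]-c["cx"])/f,-(p[1]-c["cy"])/f,-1])
    return T[:3,3],d/np.linalg.norm(d)
def onz(c,u,v,z):
    o,d=ray(c,u,v); return o+d*(z-o[2])/d[2]
def tri(r1,r2):
    (a,d),(b,e)=r1,r2
    s,t=np.linalg.lstsq(np.stack([d,-e],1),b-a,rcond=None)[0]
    p,q=a+s*d,b+t*e
    return (p+q)/2,np.linalg.norm(p-q)
def proj(c,P):
    f=fpx(c);T=np.array(c["world_from_camera"]);x=T[:3,:3].T@(np.array(P)-T[:3,3])
    return np.array([c["cx"]+f*x[0]/-x[2],c["cy"]+f*x[1]/x[2]])
E
python3 - <<'E'
from h import *
import pickle
for n in("scene","top"):
    c=cam(n);pickle.dump(c,open(n+"0.pkl","wb"))
    print({k:v for k,v in c.items() if k!="frame"})
    cv2.imwrite(f"pics/{n}0.png",c["frame"][:,:,::-1])
s=manip.get_state();print(s)
E
```

```text
pics
{'fovy': 48.035159509351004, 'cx': 274.081075349664, 'cy': 205.2033620017089, 'world_from_camera': array([[-0.78529067, -0.39657688,  0.47544226,  1.08999896],
       [ 0.61876129, -0.47631429,  0.62470725,  0.71736218],
       [-0.02128451,  0.78476205,  0.6194316 ,  0.85041358],
       [ 0.        ,  0.        ,  0.        ,  1.        ]])}
{'fovy': 54.91865888732284, 'cx': 276.02417113037905, 'cy': 209.39993505989423, 'world_from_camera': array([[-0.01784674,  0.98529203, -0.16994441,  0.37793893],
       [-0.99974116, -0.01998402, -0.010874  ,  0.02653811],
       [-0.01411023,  0.16970636,  0.98539365,  1.20422445],
       [ 0.        ,  0.        ,  0.        ,  1.        ]])}
{'time': 0.1, 'q': array([1.22101816e+00, 2.41361581e-01, 3.89177636e-03, 1.33521239e+00,
       1.39798429e-05, 1.57079392e+00]), 'dq': array([-6.71516165e-04, -3.22582749e-03,  2.86932697e-03,  1.21880860e-03,
       -3.24832871e-04,  3.04905723e-06]), 'tau': array([-4.58270679e-04, -3.73135579e+01,  2.53010166e+01,  1.08150946e-02,
        3.52129837e-05, -3.43134246e-06]), 'tool_pos': array([0.1711334 , 0.46915855, 0.2045026 ]), 'tool_rot': array([-3.13970679e+00, -1.39843542e-05,  2.79181687e+00]), 'ft_force': array([-0.21998324, -0.68141887,  0.06009581]), 'wrist_torque': array([-0.02881065, -0.00767586, -0.00055452]), 'gripper_force': 0.0, 'finger_gap': 0.0854694060603429}
```

View pics/scene0.png

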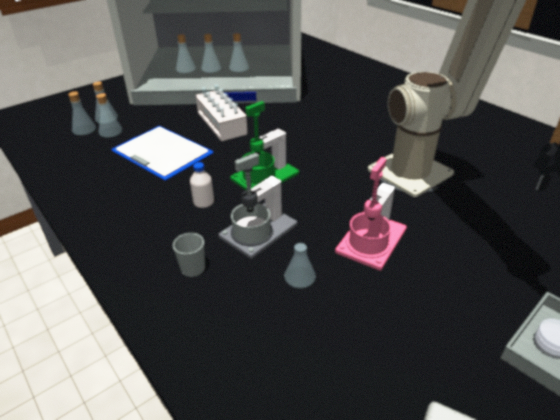

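View pics/top0.png

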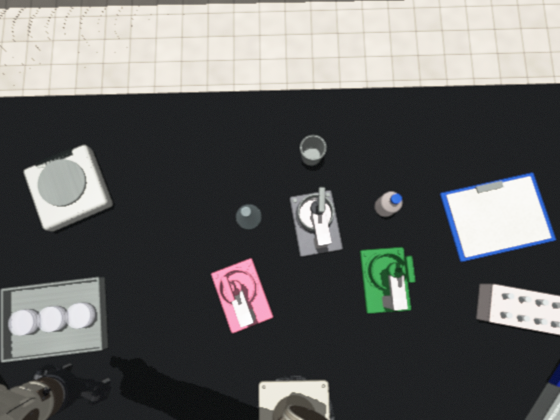

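The scene shows three gauge stands: grey (scene 255,215; top 317,222), green (262,150; 390,280) and pink (372,230; 240,295). Only the grey one fits the description, since green and pink are excluded. I'll confirm it with an enlarged crop.

```bash
python3 - <<'E'
from h import *
a=cv2.imread("pics/scene0.png")[140:260,205:305]; b=cv2.imread("pics/top0.png")[170:270,270:370]
a=cv2.resize(a,(400,480),interpolation=cv2.INTER_CUBIC); b=cv2.resize(b,(400,400),interpolation=cv2.INTER_CUBIC)
b=cv2.copyMakeBorder(b,0,80,0,0,cv2.BORDER_CONSTANT)
cv2.imwrite("pics/crop.png",np.hstack([a,b]))
E
```

```text
(no output)
```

View pics/crop.png

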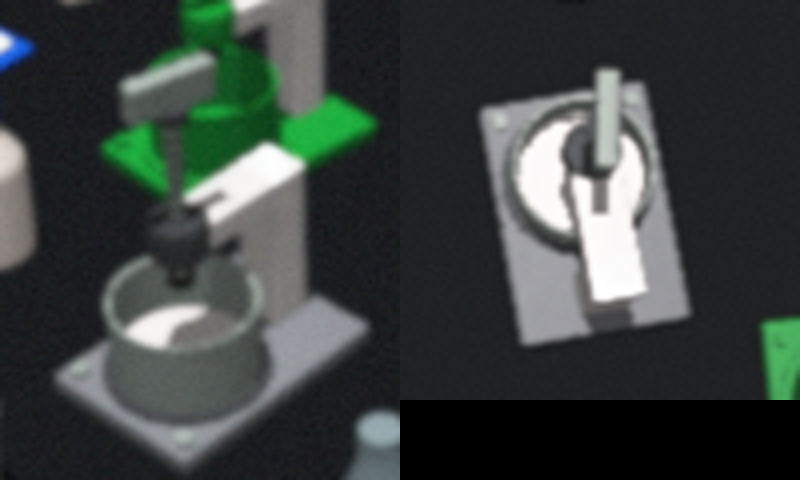

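The grey stand is confirmed. In the crop, the bar's top face is centred at about scene (247,158) and top (322,199). Next I'll measure the bar, foot and rim.

```bash
python3 - <<'E'
from h import *
import pickle
S=pickle.load(open("scene0.pkl","rb"));T=pickle.load(open("top0.pkl","rb"))
t=lambda x,y:(270+(x-400)/4-.4,170+y/4-.4)
s=lambda x,y:(205+x/4-.4,140+y/4-.4)
# foot corners (top view) z=.015
C=np.array([onz(T,*t(*p),.015) for p in [(481,107),(643,82),(690,318),(522,346)]])
print("foot\n",C.round(4)); front=(C[0]+C[1])/2;back=(C[2]+C[3])/2
ax=(front-back);L=np.linalg.norm(ax);ax/=L;print("L",L,"W",np.linalg.norm(C[0]-C[1]),np.linalg.norm(C[2]-C[3]))
print("axis from foot",(back+ax*.115*L/.18), "yaw",np.arctan2(ax[1],ax[0]))
C=np.array([onz(S,*s(*p),.015) for p in [(57,376),(187,463),(369,325)]])
print("foot scene",C.round(4), "axis", ((C[0]+C[1])/2+ (C[2]-C[1])*65/180).round(4), np.linalg.norm(C[1]-C[0]),np.linalg.norm(C[2]-C[1]))
# bar top-face: 2 end points
for name,ps,pt in [("near",(128,92),(608,68)),("far",(206,60),(608,165)),("mid",(167,76),(608,117))]:
    print(name,tri(ray(S,*s(*ps)),ray(T,*t(*pt))))
print("boss",tri(ray(S,*s(178,228)),ray(T,*t(587,150))))
# rim: ellipse in scene crop
pts=[(104,300),(262,298),(183,248),(183,350)]
W=np.array([onz(S,*s(*p),.075) for p in pts]);print("rim scene",W.round(4),W[:2].mean(0),W[2:].mean(0))
# bar mask in top
f=T["frame"].astype(int)[180:222,300:345]
hsv=cv2.cvtColor(T["frame"],cv2.COLOR_RGB2HSV)
for v in range(184,214,2): print(v,[tuple(T["frame"][v,u]) [1] for u in range(312,330)])
for v in range(150,172,2): print(v,[int(S["frame"][v,u][1]) for u in range(230,264)])
E
```

```text
foot
 [[ 0.6219 -0.0025  0.015 ]
 [ 0.6386 -0.1246  0.015 ]
 [ 0.4611 -0.1518  0.015 ]
 [ 0.443  -0.0283  0.015 ]]
L 0.1801695685238741 W 0.12322702322432363 0.12484023002634918
axis from foot [ 0.56590014 -0.07314995  0.015     ] yaw 0.14740828356013327
foot scene [[ 0.6378 -0.1235  0.015 ]
 [ 0.6194 -0.0014  0.015 ]
 [ 0.4436 -0.0308  0.015 ]] axis [ 0.5651 -0.073   0.015 ] 0.1234717754772339 0.17824982080269217
near (array([ 0.59590351, -0.07362236,  0.2478585 ]), np.float64(0.0018942211881914012))
far (array([ 0.53791186, -0.07266991,  0.24638517]), np.float64(0.001388859593796055))
mid (array([ 0.56678125, -0.07336098,  0.24674364]), np.float64(0.00033482665339204114))
boss (array([ 0.56713476, -0.07064665,  0.13522339]), np.float64(0.002000857250935996))
rim scene [[ 0.6061 -0.106   0.075 ]
 [ 0.5258 -0.042   0.075 ]
 [ 0.5342 -0.1178  0.075 ]
 [ 0.5956 -0.0331  0.075 ]] [ 0.56597784 -0.07402184  0.075     ] [ 0.56491812 -0.07541644  0.075     ]
184 [np.uint8(35), np.uint8(33), np.uint8(32), np.uint8(31), np.uint8(35), np.uint8(34), np.uint8(37), np.uint8(35), np.uint8(31), np.
[... 4810 characters left out ...]
7, 171, 161, 143, 132, 118, 100, 97, 91, 82, 84, 88, 85, 85, 86, 84, 87, 88, 86, 85, 84, 81, 82, 83, 87, 85, 81]
164 [29, 27, 26, 34, 47, 72, 97, 103, 105, 97, 91, 89, 85, 87, 78, 82, 84, 85, 86, 86, 84, 85, 85, 84, 88, 82, 84, 86, 84, 89, 89, 87, 86, 85]
166 [31, 30, 28, 28, 44, 66, 81, 89, 89, 86, 85, 87, 87, 83, 82, 83, 82, 79, 82, 82, 85, 80, 88, 99, 107, 113, 115, 121, 127, 127, 123, 119, 113, 108]
168 [26, 29, 28, 29, 43, 64, 85, 91, 91, 88, 83, 82, 84, 81, 80, 75, 71, 70, 72, 68, 62, 69, 97, 128, 142, 145, 150, 152, 153, 151, 147, 139, 124, 111]
170 [25, 25, 28, 23, 35, 41, 64, 80, 89, 96, 100, 99, 87, 68, 57, 51, 49, 43, 43, 45, 47, 57, 72, 86, 92, 99, 99, 95, 96, 93, 87, 88, 82, 79]
```

>>> servo_tool([
  {"delta_pos": [0,0,0.05],"turn": -0.14,"fingers": -1},
  {"delta_pos": [0,0,0.1],"turn": -0.28,"fingers": -1},
  {"delta_pos": [0.01,-0.014,0.14],"turn": -0.42,"fingers": -1},
  {"delta_pos": [0.035,-0.048,0.15],"turn": -0.56,"fingers": -1},
  {"delta_pos": [0.06,-0.083,0.15],"turn": -0.7,"fingers": -1},
  {"delta_pos": [0.085,-0.117,0.15],"turn": -0.84,"fingers": -1},
  {"delta_pos": [0.11,-0.151,0.15],"turn": -0.98,"fingers": -1},
  {"delta_pos": [0.135,-0.186,0.15],"turn": -1.12,"fingers": -1},
  {"delta_pos": [0.16,-0.22,0.15],"turn": -1.26,"fingers": -1},
  {"delta_pos": [0.185,-0.254,0.15],"turn": -1.4,"fingers": -1},
])

```text
time: 1.1
tool_pos: [0.3568, 0.2141, 0.355]
tool_rot: [-3.141, 0.0, 1.386]
ft_force: [0.9, 1.1, -1.4]
finger_gap: 0.0853
gripper_force: 0.0
```

```bash
python3 - <<'E'
from h import *
import pickle
S=pickle.load(open("scene0.pkl","rb"))
A=np.array([.566,-.0735])
g=cv2.cvtColor(S["frame"],cv2.COLOR_RGB2GRAY).astype(float)
for u in range(236,252,2):
    col=g[208:226,u]; k=np.argmax(np.diff(col)); v=208+k+.5
    o,d=ray(S,u,v)
    a=d[:2]@d[:2];p=o[:2]-A;b=2*p@d[:2];c=p@p-.047**2
    t=(-b+np.sqrt(b*b-4*a*c))/(2*a) if b*b>4*a*c else np.nan
    print(u,v,(o+t*d).round(4),col.astype(int)[::1])
E
```

```text
236 221.5 [ 0.5856 -0.1162  0.0338] [129 108  88  77  72  77  72  72  71  75  74  79  88 124 164 173 148 106]
238 220.5 [ 0.5773 -0.1191  0.0309] [102  85  80  76  79  75  78  75  76  77  84 106 152 205 231 231 205 152]
240 218.5 [ 0.5697 -0.1204  0.0331] [ 84  84  82  82  80  79  81  83  83  86 116 171 223 240 243 243 235 200]
242 217.5 [ 0.563  -0.1204  0.0331] [ 85  83  88  85  84  83  83  85  85 114 170 225 241 244 245 244 242 229]
244 217.5 [ 0.5571 -0.1196  0.0304] [ 83  87  89  85  86  87  83  88 106 156 216 239 243 244 245 244 242 234]
246 216.5 [ 0.5514 -0.1182  0.0318] [ 68  67  67  74  83  87  89  99 132 193 233 242 243 243 238 230 221 202]
248 216.5 [ 0.5462 -0.1161  0.0304] [ 44  40  36  45  69  83  91 109 155 212 237 241 234 209 171 147 128 123]
250 215.5 [ 0.5412 -0.1134  0.033 ] [ 57  46  31  37  64  80  94 114 171 223 236 231 197 146 119 110 115 118]
```

The plate appears to be at z ≈ 0.032, so the travel is about 55 mm.

>>> servo_tool([
  {"delta_pos": [0.025,-0.034,0],"turn": -0.14,"fingers": -1},
  {"delta_pos": [0.05,-0.069,0],"turn": -0.28,"fingers": -1},
  {"delta_pos": [0.075,-0.103,0],"turn": -0.42,"fingers": -1},
  {"delta_pos": [0.1,-0.138,0],"turn": -0.56,"fingers": -1},
  {"delta_pos": [0.125,-0.172,0],"turn": -0.7,"fingers": -1},
  {"delta_pos": [0.15,-0.207,0],"turn": -0.84,"fingers": -1},
  {"delta_pos": [0.175,-0.241,0],"turn": -0.98,"fingers": -1},
  {"delta_pos": [0.2,-0.276,-0.01],"turn": -1.12,"fingers": -1},
  {"delta_pos": [0.21,-0.29,-0.03],"turn": -1.26,"fingers": -1},
  {"delta_pos": [0.21,-0.29,-0.05],"turn": -1.4,"fingers": -1},
])

```text
time: 2.1
tool_pos: [0.5676, -0.077, 0.3029]
tool_rot: [3.141, 0.001, -0.018]
ft_force: [-0.7, 0.0, -0.0]
finger_gap: 0.0856
gripper_force: 0.0
```

>>> servo_tool([
  {"delta_pos": [0,0,-0.015],"turn": 0,"fingers": -1},
  {"delta_pos": [0,0,-0.03],"turn": 0,"fingers": -1},
  {"delta_pos": [0,0,-0.03],"turn": 0,"fingers": -1},
  {"delta_pos": [0,0,-0.03],"turn": 0,"fingers": -1},
  {"delta_pos": [0,0,-0.03],"turn": 0,"fingers": -1},
  {"delta_pos": [0,0,-0.03],"turn": 0,"fingers": -1},
  {"delta_pos": [0,0,-0.03],"turn": 0,"fingers": -1},
  {"delta_pos": [0,0,-0.03],"turn": 0,"fingers": -1},
  {"delta_pos": [0,0,-0.03],"turn": 0,"fingers": -1},
  {"delta_pos": [0,0,-0.03],"turn": 0,"fingers": -1},
])

```text
time: 3.1
tool_pos: [0.5664, -0.0743, 0.2754]
tool_rot: [3.142, -0.0, -0.008]
ft_force: [0.5, -0.7, 0.4]
finger_gap: 0.0851
gripper_force: 0.0
```

```bash
python3 - <<'E'
from h import *
s=manip.get_state();print(s["time"],s["tool_pos"],s["tool_rot"],s["ft_force"],s["wrist_torque"],s["q"])
S=cam("scene")["frame"][120:260,170:330,::-1];T=cam("top")["frame"][130:270,230:390,::-1]
cv2.imwrite("pics/pre.png",np.hstack([cv2.resize(x,(400,350),interpolation=cv2.INTER_CUBIC) for x in(S,T)]))
E
```

```text
3.1 [ 0.56636364 -0.07425328  0.27540011] [ 3.14157718e+00 -1.23366207e-04 -8.17626732e-03] [ 0.49906452 -0.68743539  0.43312586] [ 0.01713438  0.04001496 -0.02107996] [-1.30361597e-01  3.72913796e-01  3.68327273e-01  1.56608547e+00
 -3.25368762e-07  3.01940733e+00]
```

View pics/pre.png

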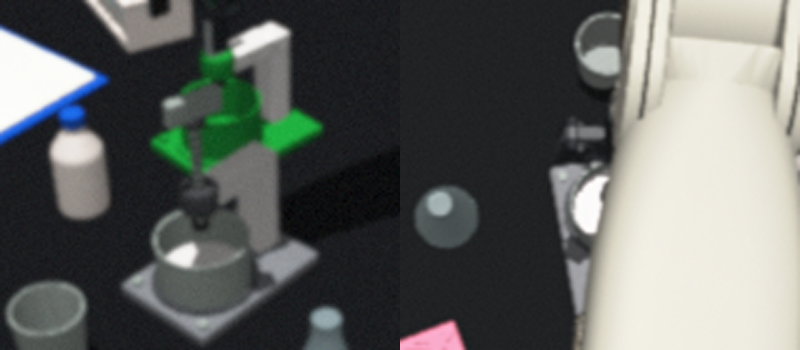

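The last joint runs opposite to what I assumed (yaw = π + q1 − q6), so the clockwise turn would exceed its range from here. I'll turn the gripper half a turn to the other equivalent grasp.

>>> servo_tool([
  {"delta_pos": [0,0,0],"turn": 0.145,"fingers": -1},
  {"delta_pos": [0,0,0],"turn": 0.29,"fingers": -1},
  {"delta_pos": [0,0,0],"turn": 0.435,"fingers": -1},
  {"delta_pos": [0,0,0],"turn": 0.58,"fingers": -1},
  {"delta_pos": [0,0,0],"turn": 0.725,"fingers": -1},
  {"delta_pos": [0,0,0],"turn": 0.87,"fingers": -1},
  {"delta_pos": [0,0,0],"turn": 1.015,"fingers": -1},
  {"delta_pos": [0,0,0],"turn": 1.16,"fingers": -1},
  {"delta_pos": [0,0,0],"turn": 1.305,"fingers": -1},
  {"delta_pos": [0,0,0],"turn": 1.45,"fingers": -1},
])

```text
time: 4.2
tool_pos: [0.5663, -0.0743, 0.2753]
tool_rot: [-3.141, 0.0, 1.448]
ft_force: [-0.0, -0.2, 0.0]
finger_gap: 0.085
gripper_force: 0.0
```

>>> servo_tool([
  {"delta_pos": [0,0,0],"turn": 0.145,"fingers": -1},
  {"delta_pos": [0,0,0],"turn": 0.29,"fingers": -1},
  {"delta_pos": [0,0,0],"turn": 0.435,"fingers": -1},
  {"delta_pos": [0,0,0],"turn": 0.58,"fingers": -1},
  {"delta_pos": [0,0,0],"turn": 0.725,"fingers": -1},
  {"delta_pos": [0,0,0],"turn": 0.87,"fingers": -1},
  {"delta_pos": [0,0,0],"turn": 1.015,"fingers": -1},
  {"delta_pos": [0,0,0],"turn": 1.16,"fingers": -1},
  {"delta_pos": [0,0,0],"turn": 1.305,"fingers": -1},
  {"delta_pos": [0,0,0],"turn": 1.45,"fingers": -1},
])

```text
time: 5.2
tool_pos: [0.5663, -0.0743, 0.2753]
tool_rot: [-3.142, -0.0, 2.898]
ft_force: [-0.1, 0.4, -0.2]
finger_gap: 0.0854
gripper_force: 0.0
```

>>> servo_tool([
  {"delta_pos": [0,0,0],"turn": 0.12,"fingers": -1},
  {"delta_pos": [0,0,0],"turn": 0.234,"fingers": -1},
  {"delta_pos": [0,0,-0.005],"turn": 0.234,"fingers": -1},
  {"delta_pos": [0,0,-0.01],"turn": 0.234,"fingers": -1},
  {"delta_pos": [0,0,-0.015],"turn": 0.234,"fingers": -1},
  {"delta_pos": [0,0,-0.015],"turn": 0.234,"fingers": -1},
  {"delta_pos": [0,0,-0.015],"turn": 0.234,"fingers": -1},
  {"delta_pos": [0,0,-0.015],"turn": 0.234,"fingers": -1},
  {"delta_pos": [0,0,-0.015],"turn": 0.234,"fingers": -1},
  {"delta_pos": [0,0,-0.015],"turn": 0.234,"fingers": -1},
])

```text
time: 6.2
tool_pos: [0.5665, -0.0743, 0.2605]
tool_rot: [-3.142, 0.0, 3.126]
ft_force: [0.4, -0.0, 1.0]
finger_gap: 0.0855
gripper_force: 0.0
```

```bash
python3 - <<'E'
from h import *
s=manip.get_state();print(s["time"],s["tool_pos"],s["tool_rot"],s["ft_force"],s["wrist_torque"],s["q"])
c=cam("scene");print(proj(c,s["tool_pos"]),proj(c,[.566,-.0735,.247]))
S=c["frame"][90:230,170:330,::-1]
cv2.imwrite("pics/pre2.png",cv2.resize(S,(640,560),interpolation=cv2.INTER_CUBIC))
E
```

```text
6.2 [ 0.56649888 -0.07427703  0.26053921] [-3.14153486e+00  4.98092068e-04  3.12568721e+00] [ 0.41990625 -0.04842329  0.99196844] [-0.04365356 -0.01336305  0.01939129] [-1.30371935e-01  3.72959513e-01  3.30430748e-01  1.52776613e+00
 -5.21820667e-07 -1.14466474e-01]
[245.95254285 153.44964691] [246.64723951 158.38243824]
```

View pics/pre2.png

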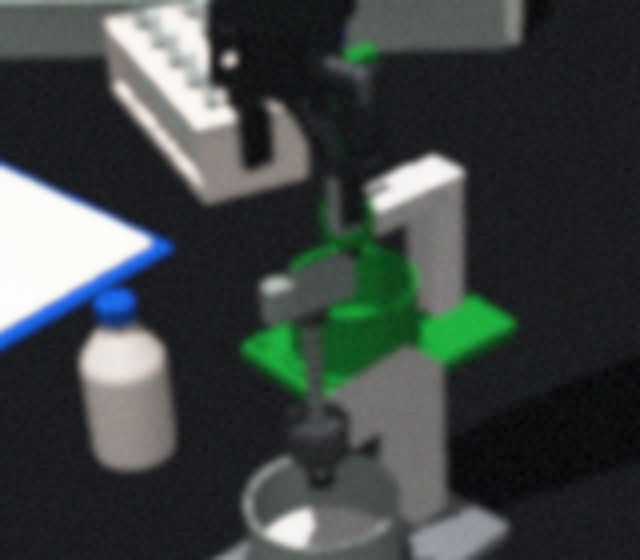

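The open fingers straddle the bar: left tip at about crop (255,165), right tip at about (345,230), bar at (310,285). I'll descend and grip.

>>> servo_tool([
  {"delta_pos": [0,0,-0.01],"turn": 0,"fingers": -1},
  {"delta_pos": [0,0,-0.02],"turn": 0,"fingers": -1},
  {"delta_pos": [0,0,-0.03],"turn": 0,"fingers": -1},
  {"delta_pos": [0,0,-0.038],"turn": 0,"fingers": -1},
  {"delta_pos": [0,0,-0.041],"turn": 0,"fingers": -1},
  {"delta_pos": [0,0,-0.041],"turn": 0,"fingers": -0.4},
  {"delta_pos": [0,0,-0.041],"turn": 0,"fingers": 0},
  {"delta_pos": [0,0,-0.041],"turn": 0,"fingers": 0.3},
  {"delta_pos": [0,0,-0.041],"turn": 0,"fingers": 0.3},
  {"delta_pos": [0,0,-0.041],"turn": 0,"fingers": 0.3},
])

```text
time: 7.25
tool_pos: [0.5666, -0.0743, 0.2197]
tool_rot: [-3.142, 0.001, 3.126]
ft_force: [-0.5, 0.0, 0.4]
finger_gap: 0.0296
gripper_force: 0.0
```

>>> servo_tool([
  {"delta_pos": [0,0,0],"turn": 0,"fingers": 0.5},
  {"delta_pos": [0,0,0],"turn": 0,"fingers": 0.6},
  {"delta_pos": [0,0,0],"turn": 0,"fingers": 0.7},
  {"delta_pos": [0,0,0],"turn": 0,"fingers": 0.8},
  {"delta_pos": [0,0,0],"turn": 0,"fingers": 1},
  {"delta_pos": [0,0,0],"turn": 0,"fingers": 1},
  {"delta_pos": [0,0,0],"turn": 0,"fingers": 1},
  {"delta_pos": [0,0,0],"turn": 0,"fingers": 1},
  {"delta_pos": [0,0,0],"turn": 0,"fingers": 1},
  {"delta_pos": [0,0,0],"turn": 0,"fingers": 1},
])

```text
time: 8.25
tool_pos: [0.5664, -0.0743, 0.2194]
tool_rot: [-3.142, 0.0, 3.126]
ft_force: [0.6, -1.0, 1.6]
finger_gap: 0.0104
gripper_force: 58.5
```

```bash
python3 - <<'E'
from h import *
s=manip.get_state();print(s["time"],s["tool_pos"],s["tool_rot"],s["ft_force"],s["wrist_torque"],s["finger_gap"],s["gripper_force"])
S=cam("scene")["frame"][90:230,170:330,::-1]
cv2.imwrite("pics/grip.png",cv2.resize(S,(640,560),interpolation=cv2.INTER_CUBIC))
E
```

```text
8.25 [ 0.56640842 -0.07431954  0.21935607] [-3.14152678e+00  1.51843285e-04  3.12574743e+00] [ 0.64300665 -1.0108898   1.556686  ] [-0.1679192  -0.03793432 -0.02220673] 0.010376398496202099 58.48199665546417
```

View pics/grip.png

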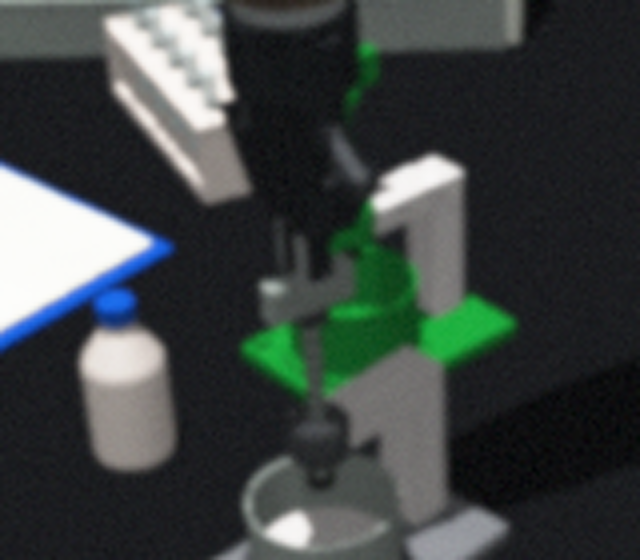

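The grip is firm (58 N) and near the bar's middle. Now I'll lower toward the plate.

>>> servo_tool([
  {"delta_pos": [0,0,-0.004],"turn": 0,"fingers": 1},
  {"delta_pos": [0,0,-0.008],"turn": 0,"fingers": 1},
  {"delta_pos": [0,0,-0.012],"turn": 0,"fingers": 1},
  {"delta_pos": [0,0,-0.016],"turn": 0,"fingers": 1},
  {"delta_pos": [0,0,-0.02],"turn": 0,"fingers": 1},
  {"delta_pos": [0,0,-0.024],"turn": 0,"fingers": 1},
  {"delta_pos": [0,0,-0.028],"turn": 0,"fingers": 1},
  {"delta_pos": [0,0,-0.032],"turn": 0,"fingers": 1},
  {"delta_pos": [0,0,-0.036],"turn": 0,"fingers": 1},
  {"delta_pos": [0,0,-0.04],"turn": 0,"fingers": 1},
])

```text
time: 9.3
tool_pos: [0.5664, -0.0743, 0.179]
tool_rot: [-3.142, 0.0, 3.126]
ft_force: [-0.4, 0.0, 0.8]
finger_gap: 0.0099
gripper_force: 58.5
```

>>> servo_tool([
  {"delta_pos": [0,0,-0.0005],"turn": 0,"fingers": 1},
  {"delta_pos": [0,0,-0.001],"turn": 0,"fingers": 1},
  {"delta_pos": [0,0,-0.0015],"turn": 0,"fingers": 1},
  {"delta_pos": [0,0,-0.002],"turn": 0,"fingers": 1},
  {"delta_pos": [0,0,-0.0025],"turn": 0,"fingers": 1},
  {"delta_pos": [0,0,-0.003],"turn": 0,"fingers": 1},
  {"delta_pos": [0,0,-0.0035],"turn": 0,"fingers": 1},
  {"delta_pos": [0,0,-0.004],"turn": 0,"fingers": 1},
  {"delta_pos": [0,0,-0.0045],"turn": 0,"fingers": 1},
  {"delta_pos": [0,0,-0.005],"turn": 0,"fingers": 1},
])

```text
time: 10.3
tool_pos: [0.5664, -0.0743, 0.1743]
tool_rot: [-3.142, 0.0, 3.126]
ft_force: [-0.0, -0.6, 0.8]
finger_gap: 0.0104
gripper_force: 58.6
```

>>> servo_tool([
  {"delta_pos": [0,0,-0.0004],"turn": 0,"fingers": 1},
  {"delta_pos": [0,0,-0.0008],"turn": 0,"fingers": 1},
  {"delta_pos": [0,0,-0.0012],"turn": 0,"fingers": 1},
  {"delta_pos": [0,0,-0.0016],"turn": 0,"fingers": 1},
  {"delta_pos": [0,0,-0.002],"turn": 0,"fingers": 1},
  {"delta_pos": [0,0,-0.0022],"turn": 0,"fingers": 1},
  {"delta_pos": [0,0,-0.0024],"turn": 0,"fingers": 1},
  {"delta_pos": [0,0,-0.0026],"turn": 0,"fingers": 1},
  {"delta_pos": [0,0,-0.0028],"turn": 0,"fingers": 1},
  {"delta_pos": [0,0,-0.003],"turn": 0,"fingers": 1},
])

```text
time: 11.3
tool_pos: [0.5663, -0.0743, 0.1713]
tool_rot: [-3.142, 0.0, 3.126]
ft_force: [-0.4, -1.2, 1.6]
finger_gap: 0.0101
gripper_force: 58.6
```

>>> servo_tool([
  {"delta_pos": [0,0,-0.0002],"turn": 0,"fingers": 1},
  {"delta_pos": [0,0,-0.0004],"turn": 0,"fingers": 1},
  {"delta_pos": [0,0,-0.0006],"turn": 0,"fingers": 1},
  {"delta_pos": [0,0,-0.0008],"turn": 0,"fingers": 1},
  {"delta_pos": [0,0,-0.001],"turn": 0,"fingers": 1},
  {"delta_pos": [0,0,-0.0012],"turn": 0,"fingers": 1},
  {"delta_pos": [0,0,-0.0014],"turn": 0,"fingers": 1},
  {"delta_pos": [0,0,-0.0016],"turn": 0,"fingers": 1},
  {"delta_pos": [0,0,-0.0018],"turn": 0,"fingers": 1},
  {"delta_pos": [0,0,-0.002],"turn": 0,"fingers": 1},
])

```text
time: 12.3
tool_pos: [0.5664, -0.0743, 0.1693]
tool_rot: [3.142, 0.0, 3.126]
ft_force: [0.0, -1.4, 1.4]
finger_gap: 0.0101
gripper_force: 58.6
```

>>> servo_tool([
  {"delta_pos": [0,0,-0.0002],"turn": 0,"fingers": 1},
  {"delta_pos": [0,0,-0.0004],"turn": 0,"fingers": 1},
  {"delta_pos": [0,0,-0.0006],"turn": 0,"fingers": 1},
  {"delta_pos": [0,0,-0.0008],"turn": 0,"fingers": 1},
  {"delta_pos": [0,0,-0.001],"turn": 0,"fingers": 1},
  {"delta_pos": [0,0,-0.0011],"turn": 0,"fingers": 1},
  {"delta_pos": [0,0,-0.0012],"turn": 0,"fingers": 1},
  {"delta_pos": [0,0,-0.0013],"turn": 0,"fingers": 1},
  {"delta_pos": [0,0,-0.0014],"turn": 0,"fingers": 1},
  {"delta_pos": [0,0,-0.0015],"turn": 0,"fingers": 1},
])

```text
time: 13.3
tool_pos: [0.5664, -0.0743, 0.1678]
tool_rot: [3.142, 0.0, 3.126]
ft_force: [-0.5, -1.2, 0.8]
finger_gap: 0.0105
gripper_force: 58.6
```

>>> servo_tool([
  {"delta_pos": [0,0,-0.0002],"turn": 0,"fingers": 1},
  {"delta_pos": [0,0,-0.0004],"turn": 0,"fingers": 1},
  {"delta_pos": [0,0,-0.0006],"turn": 0,"fingers": 1},
  {"delta_pos": [0,0,-0.0008],"turn": 0,"fingers": 1},
  {"delta_pos": [0,0,-0.001],"turn": 0,"fingers": 1},
  {"delta_pos": [0,0,-0.0011],"turn": 0,"fingers": 1},
  {"delta_pos": [0,0,-0.0012],"turn": 0,"fingers": 1},
  {"delta_pos": [0,0,-0.0013],"turn": 0,"fingers": 1},
  {"delta_pos": [0,0,-0.0014],"turn": 0,"fingers": 1},
  {"delta_pos": [0,0,-0.0015],"turn": 0,"fingers": 1},
])

```text
time: 14.3
tool_pos: [0.5663, -0.0743, 0.1663]
tool_rot: [-3.142, 0.0, 3.126]
ft_force: [0.5, -0.7, 0.9]
finger_gap: 0.0101
gripper_force: 58.6
```

>>> servo_tool([
  {"delta_pos": [0,0,-0.0002],"turn": 0,"fingers": 1},
  {"delta_pos": [0,0,-0.0004],"turn": 0,"fingers": 1},
  {"delta_pos": [0,0,-0.0006],"turn": 0,"fingers": 1},
  {"delta_pos": [0,0,-0.0008],"turn": 0,"fingers": 1},
  {"delta_pos": [0,0,-0.001],"turn": 0,"fingers": 1},
  {"delta_pos": [0,0,-0.0011],"turn": 0,"fingers": 1},
  {"delta_pos": [0,0,-0.0012],"turn": 0,"fingers": 1},
  {"delta_pos": [0,0,-0.0013],"turn": 0,"fingers": 1},
  {"delta_pos": [0,0,-0.0013],"turn": 0,"fingers": 1},
  {"delta_pos": [0,0,-0.0013],"turn": 0,"fingers": 1},
])

```text
time: 15.3
tool_pos: [0.5664, -0.0743, 0.165]
tool_rot: [3.142, 0.0, 3.126]
ft_force: [-0.3, -0.9, 1.3]
finger_gap: 0.0102
gripper_force: 58.6
```

>>> servo_tool([
  {"delta_pos": [0,0,-0.0002],"turn": 0,"fingers": 1},
  {"delta_pos": [0,0,-0.0004],"turn": 0,"fingers": 1},
  {"delta_pos": [0,0,-0.0006],"turn": 0,"fingers": 1},
  {"delta_pos": [0,0,-0.0008],"turn": 0,"fingers": 1},
  {"delta_pos": [0,0,-0.001],"turn": 0,"fingers": 1},
  {"delta_pos": [0,0,-0.0011],"turn": 0,"fingers": 1},
  {"delta_pos": [0,0,-0.0012],"turn": 0,"fingers": 1},
  {"delta_pos": [0,0,-0.0013],"turn": 0,"fingers": 1},
  {"delta_pos": [0,0,-0.0013],"turn": 0,"fingers": 1},
  {"delta_pos": [0,0,-0.0013],"turn": 0,"fingers": 1},
])

```text
time: 16.3
tool_pos: [0.5663, -0.0743, 0.1637]
tool_rot: [-3.142, -0.0, 3.126]
ft_force: [1.0, -0.6, 0.6]
finger_gap: 0.0103
gripper_force: 58.6
```

>>> servo_tool([
  {"delta_pos": [0,0,-0.0002],"turn": 0,"fingers": 1},
  {"delta_pos": [0,0,-0.0004],"turn": 0,"fingers": 1},
  {"delta_pos": [0,0,-0.0006],"turn": 0,"fingers": 1},
  {"delta_pos": [0,0,-0.0008],"turn": 0,"fingers": 1},
  {"delta_pos": [0,0,-0.001],"turn": 0,"fingers": 1},
  {"delta_pos": [0,0,-0.0011],"turn": 0,"fingers": 1},
  {"delta_pos": [0,0,-0.0012],"turn": 0,"fingers": 1},
  {"delta_pos": [0,0,-0.0013],"turn": 0,"fingers": 1},
  {"delta_pos": [0,0,-0.0013],"turn": 0,"fingers": 1},
  {"delta_pos": [0,0,-0.0013],"turn": 0,"fingers": 1},
])

```text
time: 17.3
tool_pos: [0.5663, -0.0743, 0.1624]
tool_rot: [-3.142, -0.0, 3.126]
ft_force: [-0.0, -1.0, 0.8]
finger_gap: 0.0104
gripper_force: 58.6
```

>>> servo_tool([
  {"delta_pos": [0,0,-0.0002],"turn": 0,"fingers": 1},
  {"delta_pos": [0,0,-0.0004],"turn": 0,"fingers": 1},
  {"delta_pos": [0,0,-0.0006],"turn": 0,"fingers": 1},
  {"delta_pos": [0,0,-0.0008],"turn": 0,"fingers": 1},
  {"delta_pos": [0,0,-0.001],"turn": 0,"fingers": 1},
  {"delta_pos": [0,0,-0.0011],"turn": 0,"fingers": 1},
  {"delta_pos": [0,0,-0.0012],"turn": 0,"fingers": 1},
  {"delta_pos": [0,0,-0.0013],"turn": 0,"fingers": 1},
  {"delta_pos": [0,0,-0.0013],"turn": 0,"fingers": 1},
  {"delta_pos": [0,0,-0.0013],"turn": 0,"fingers": 1},
])

```text
time: 18.3
tool_pos: [0.5663, -0.0743, 0.1611]
tool_rot: [-3.142, -0.0, 3.126]
ft_force: [-0.7, -0.3, 1.0]
finger_gap: 0.01
gripper_force: 58.6
```

>>> servo_tool([
  {"delta_pos": [0,0,-0.0002],"turn": 0,"fingers": 1},
  {"delta_pos": [0,0,-0.0004],"turn": 0,"fingers": 1},
  {"delta_pos": [0,0,-0.0006],"turn": 0,"fingers": 1},
  {"delta_pos": [0,0,-0.0008],"turn": 0,"fingers": 1},
  {"delta_pos": [0,0,-0.001],"turn": 0,"fingers": 1},
  {"delta_pos": [0,0,-0.0011],"turn": 0,"fingers": 1},
  {"delta_pos": [0,0,-0.0012],"turn": 0,"fingers": 1},
  {"delta_pos": [0,0,-0.0013],"turn": 0,"fingers": 1},
  {"delta_pos": [0,0,-0.0013],"turn": 0,"fingers": 1},
  {"delta_pos": [0,0,-0.0013],"turn": 0,"fingers": 1},
])

```text
time: 19.3
tool_pos: [0.5663, -0.0743, 0.1598]
tool_rot: [3.142, -0.0, 3.126]
ft_force: [-0.7, -0.4, 0.8]
finger_gap: 0.0102
gripper_force: 58.6
```

```bash
python3 - <<'E'
from h import *
S=cam("scene")["frame"][120:260,190:320,::-1]
cv2.imwrite("pics/low.png",cv2.resize(S,(558,600),interpolation=cv2.INTER_CUBIC))
E
```

```text
(no output)
```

View pics/low.png

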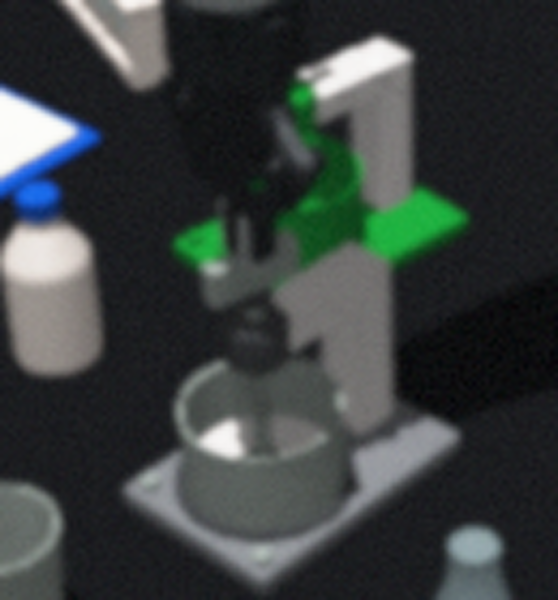

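The bar has come down with the gripper (crop 240,275) and the foot is close to the plate. I'll keep lowering gently.

>>> servo_tool([
  {"delta_pos": [0,0,-0.0002],"turn": 0,"fingers": 1},
  {"delta_pos": [0,0,-0.0004],"turn": 0,"fingers": 1},
  {"delta_pos": [0,0,-0.0006],"turn": 0,"fingers": 1},
  {"delta_pos": [0,0,-0.0008],"turn": 0,"fingers": 1},
  {"delta_pos": [0,0,-0.001],"turn": 0,"fingers": 1},
  {"delta_pos": [0,0,-0.0011],"turn": 0,"fingers": 1},
  {"delta_pos": [0,0,-0.0012],"turn": 0,"fingers": 1},
  {"delta_pos": [0,0,-0.0013],"turn": 0,"fingers": 1},
  {"delta_pos": [0,0,-0.0013],"turn": 0,"fingers": 1},
  {"delta_pos": [0,0,-0.0013],"turn": 0,"fingers": 1},
])

```text
time: 20.35
tool_pos: [0.5667, -0.0743, 0.1593]
tool_rot: [-3.141, 0.001, 3.126]
ft_force: [-1.2, -0.2, 5.8]
finger_gap: 0.01
gripper_force: 59.2
```

Contact: about 5 N. I'll add 0.4 mm and begin the clockwise turn while holding the height.

>>> servo_tool([
  {"delta_pos": [0,0,-0.0002],"turn": 0,"fingers": 1},
  {"delta_pos": [0,0,-0.0004],"turn": 0,"fingers": 1},
  {"delta_pos": [0,0,-0.0004],"turn": -0.05,"fingers": 1},
  {"delta_pos": [0,0,-0.0004],"turn": -0.12,"fingers": 1},
  {"delta_pos": [0,0,-0.0004],"turn": -0.2,"fingers": 1},
  {"delta_pos": [0,0,-0.0004],"turn": -0.28,"fingers": 1},
  {"delta_pos": [0,0,-0.0004],"turn": -0.36,"fingers": 1},
  {"delta_pos": [0,0,-0.0004],"turn": -0.42,"fingers": 1},
  {"delta_pos": [0,0,-0.0004],"turn": -0.45,"fingers": 1},
  {"delta_pos": [0,0,-0.0004],"turn": -0.45,"fingers": 1},
])

```text
time: 21.35
tool_pos: [0.5668, -0.0745, 0.1593]
tool_rot: [3.141, 0.002, 2.675]
ft_force: [-1.1, -1.0, 7.5]
finger_gap: 0.0098
gripper_force: 59.4
```

```bash
python3 -c "
from h import *
s=manip.get_state()
for k in('tool_pos','tool_rot','ft_force','wrist_torque','finger_gap'):print(k,s[k])"
```

```text
tool_pos [ 0.5668401  -0.07452732  0.1592559 ]
tool_rot [3.14134882e+00 1.92631709e-03 2.67536972e+00]
ft_force [-1.05974606 -1.02315513  7.5085132 ]
wrist_torque [-0.23674828  0.25134859  0.00271426]
finger_gap 0.009766647040665696
```

>>> servo_tool([
  {"delta_pos": [0,0,0],"turn": -0.08,"fingers": 1},
  {"delta_pos": [0,0,0],"turn": -0.16,"fingers": 1},
  {"delta_pos": [0,0,0],"turn": -0.24,"fingers": 1},
  {"delta_pos": [0,0,0],"turn": -0.32,"fingers": 1},
  {"delta_pos": [0,0,0],"turn": -0.4,"fingers": 1},
  {"delta_pos": [0,0,0],"turn": -0.48,"fingers": 1},
  {"delta_pos": [0,0,0],"turn": -0.56,"fingers": 1},
  {"delta_pos": [0,0,0],"turn": -0.64,"fingers": 1},
  {"delta_pos": [0,0,0],"turn": -0.7,"fingers": 1},
  {"delta_pos": [0,0,0],"turn": -0.7,"fingers": 1},
])

```text
time: 22.35
tool_pos: [0.5661, -0.0763, 0.1593]
tool_rot: [-3.14, 0.004, 1.974]
ft_force: [-3.2, -5.1, 7.6]
finger_gap: 0.0102
gripper_force: 59.5
```

```bash
python3 -c "
from h import *
s=manip.get_state()
for k in('tool_pos','tool_rot','ft_force','wrist_torque','finger_gap'):print(k,s[k])"
```

```text
tool_pos [ 0.56610847 -0.07633574  0.15926523]
tool_rot [-3.14047126  0.0039077   1.9738015 ]
ft_force [-3.2124757  -5.13224672  7.57755751]
wrist_torque [-1.14995607  0.63319498  0.0604327 ]
finger_gap 0.010190220669065803
```

>>> servo_tool([
  {"delta_pos": [0,0,0],"turn": -0.05,"fingers": 1},
  {"delta_pos": [0,0,0],"turn": -0.1,"fingers": 1},
  {"delta_pos": [0,0,0],"turn": -0.14,"fingers": 1},
  {"delta_pos": [0,0,0],"turn": -0.17,"fingers": 1},
  {"delta_pos": [0,0,0],"turn": -0.19,"fingers": 1},
  {"delta_pos": [0,0,0],"turn": -0.2,"fingers": 1},
  {"delta_pos": [0,0,0],"turn": -0.2,"fingers": 1},
  {"delta_pos": [0,0,0],"turn": -0.2,"fingers": 1},
  {"delta_pos": [0,0,0],"turn": -0.2,"fingers": 1},
  {"delta_pos": [0,0,0],"turn": -0.2,"fingers": 1},
])

```text
time: 23.35
tool_pos: [0.566, -0.0764, 0.1593]
tool_rot: [-3.141, 0.004, 1.775]
ft_force: [-3.8, -6.6, 7.3]
finger_gap: 0.0101
gripper_force: 59.7
```

```bash
python3 - <<'E'
from h import *
s=manip.get_state()
for k in('tool_pos','tool_rot','ft_force','wrist_torque','finger_gap','q'):print(k,s[k])
S=cam("scene")["frame"][120:260,190:320,::-1]
cv2.imwrite("pics/turned.png",cv2.resize(S,(558,600),interpolation=cv2.INTER_CUBIC))
E
```

```text
tool_pos [ 0.56595    -0.0764143   0.15926477]
tool_rot [-3.14092347  0.00423606  1.77535698]
ft_force [-3.84224773 -6.59043233  7.29649845]
wrist_torque [-1.19568574  0.69828884  0.29463545]
finger_gap 0.010082910693576008
q [-0.13177334  0.40292993  0.11272551  1.27982557 -0.00421957  1.23446214]
```

View pics/turned.png

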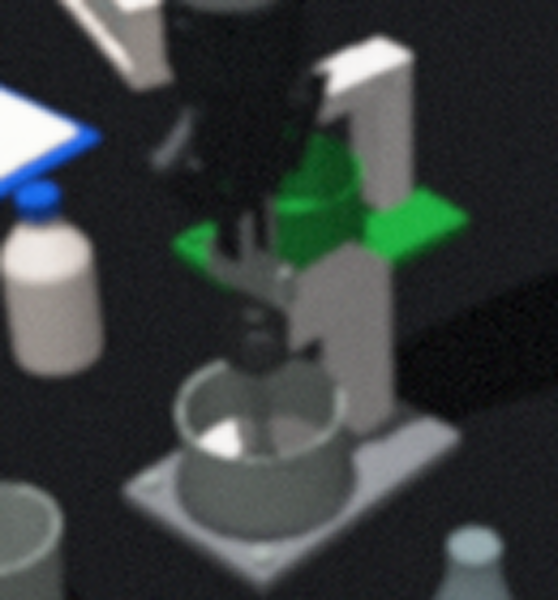

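The bar has turned (crop 250,265, now pointing toward the lower right). Next I'll feel for the stop.

>>> servo_tool([
  {"delta_pos": [0,0,0],"turn": -0.01,"fingers": 1},
  {"delta_pos": [0,0,0],"turn": -0.02,"fingers": 1},
  {"delta_pos": [0,0,0],"turn": -0.03,"fingers": 1},
  {"delta_pos": [0,0,0],"turn": -0.04,"fingers": 1},
  {"delta_pos": [0,0,0],"turn": -0.05,"fingers": 1},
  {"delta_pos": [0,0,0],"turn": -0.06,"fingers": 1},
  {"delta_pos": [0,0,0],"turn": -0.06,"fingers": 1},
  {"delta_pos": [0,0,0],"turn": -0.06,"fingers": 1},
  {"delta_pos": [0,0,0],"turn": -0.06,"fingers": 1},
  {"delta_pos": [0,0,0],"turn": -0.06,"fingers": 1},
])

```text
time: 24.4
tool_pos: [0.5659, -0.0764, 0.1592]
tool_rot: [-3.141, 0.005, 1.717]
ft_force: [-4.3, -5.5, 8.9]
finger_gap: 0.0102
gripper_force: 61.0
```

```bash
python3 -c "
from h import *
s=manip.get_state()
for k in('tool_pos','tool_rot','ft_force','wrist_torque','finger_gap'):print(k,s[k])"
```

```text
tool_pos [ 0.56593761 -0.0764236   0.15924176]
tool_rot [-3.14102315  0.00451276  1.71682527]
ft_force [-4.26200651 -5.49934136  8.90638079]
wrist_torque [-1.23039231  0.69163773  0.80973635]
finger_gap 0.010183706007014685
```

The torque jumped to 0.81 N m, so the bar is at its stop. I'll ease off slightly and let go.

>>> servo_tool([
  {"delta_pos": [0,0,0],"turn": 0.015,"fingers": 1},
  {"delta_pos": [0,0,0],"turn": 0.015,"fingers": 0.6},
  {"delta_pos": [0,0,0],"turn": 0.015,"fingers": 0.2},
  {"delta_pos": [0,0,0],"turn": 0.015,"fingers": -0.3},
  {"delta_pos": [0,0,0],"turn": 0.015,"fingers": -1},
  {"delta_pos": [0,0,0],"turn": 0.015,"fingers": -1},
  {"delta_pos": [0,0,0],"turn": 0.015,"fingers": -1},
  {"delta_pos": [0,0,0],"turn": 0.015,"fingers": -1},
  {"delta_pos": [0,0,0],"turn": 0.015,"fingers": -1},
  {"delta_pos": [0,0,0],"turn": 0.015,"fingers": -1},
])

```text
time: 25.4
tool_pos: [0.5664, -0.0743, 0.1581]
tool_rot: [3.142, 0.0, 1.731]
ft_force: [-0.4, 0.3, 0.8]
finger_gap: 0.085
gripper_force: 0.0
```

>>> servo_tool([
  {"delta_pos": [0,0,0.005],"turn": 0.015,"fingers": -1},
  {"delta_pos": [0,0,0.015],"turn": 0.015,"fingers": -1},
  {"delta_pos": [0,0,0.03],"turn": 0.015,"fingers": -1},
  {"delta_pos": [0,0,0.05],"turn": 0,"fingers": -1},
  {"delta_pos": [0,0,0.07],"turn": 0,"fingers": -1},
  {"delta_pos": [0,0,0.09],"turn": 0,"fingers": -1},
  {"delta_pos": [0,0,0.11],"turn": 0,"fingers": -1},
  {"delta_pos": [0,0,0.13],"turn": 0,"fingers": -1},
  {"delta_pos": [0,0,0.14],"turn": 0,"fingers": -1},
  {"delta_pos": [0,0,0.14],"turn": 0,"fingers": -1},
])

```text
time: 26.4
tool_pos: [0.5673, -0.0744, 0.3004]
tool_rot: [3.137, 0.001, 1.731]
ft_force: [0.6, -0.2, -0.6]
finger_gap: 0.0852
gripper_force: 0.0
```

```bash
python3 - <<'E'
from h import *
s=manip.get_state()
print(s["time"],s["ft_force"],s["tool_pos"])
S=cam("scene")["frame"][110:290,160:330,::-1]
cv2.imwrite("pics/end.png",cv2.resize(S,(566,600),interpolation=cv2.INTER_CUBIC))
E
```

```text
26.4 [ 0.64831953 -0.15091572 -0.64335878] [ 0.56730355 -0.0744206   0.30037614]
```

View pics/end.png

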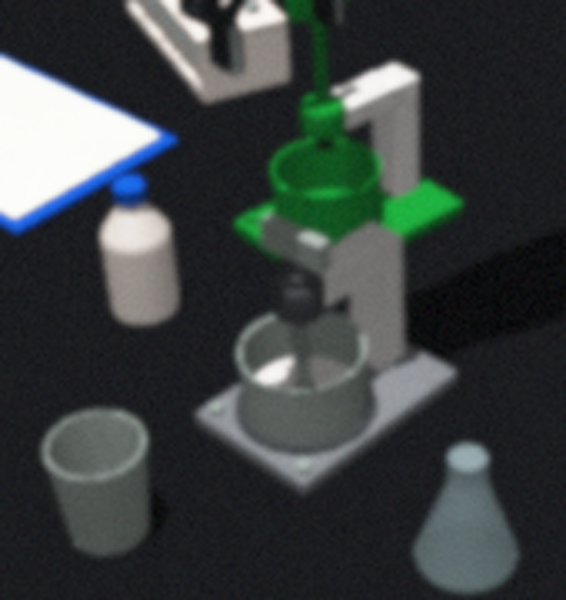

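The bar (crop 297,245) stayed down and turned, the gripper is clear of it, and the flask, bottle and beaker are still standing. I'm handing the job in.

```bash
python3 -c "
from bench import manip
print(manip.job_done())"
```

```text
the job is handed in; nothing more can be done
None
```

I handed the job in at about 26 s: the probe foot was lowered onto the base plate (wrist readings at most about 9 N), the bar was turned clockwise to its stop, and I let go; the last picture shows it still down and turned, with the flask, bottle and beaker standing.

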